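Lift a printed cover off the print plate with a spatula and close the canister

ROBOT

A 7-joint arm with a two-finger parallel gripper is mounted at the origin on the work surface. World frame = base frame: x ahead of the robot, y to its left, z up, the work surface at z = 0. Lengths are in m, angles in rad, forces in N, time in s.
With the tool pointing down it reaches from about 0.425 to 0.925 m from the base axis. Payload 6.8 kg.
Tool frame: the origin (TCP) lies at the very end of the fingers, on their centre line; the grasp point (between the pads) lies 19 mm behind it; z points along the fingers, y is the line along which they close (so a half turn about z gives the same grasp; the last joint's range is limited). The gripper opens to 85 mm and grips with 20 to 120 N. Pads are 22 mm wide; open, the fingers measure 114 mm over their backs; the gripper's body (76 mm by 85 mm) begins 54 mm behind the grasp point. The pads swing forward as they close: fully open they stand 13 mm farther back than shut.
Start: joints at [-1.305, 0.477, 0.022, 1.555, -0.011, 1.109, -0.083], TCP at [0.246, 0.628, 0.231] pointing down, gripper open.
Joint ranges: [-2.96, 2.96], [-0.34, 2.1], [-1.41, 1.46], [0.24, 2.44], [-1.37, 4.51], [0.17, 1.92], [-2.96, 2.96]. Speed limits (rad/s): [2.39, 2.39, 3.14, 3.14, 3.14, 3.14, 3.14].

INTERFACE

Orientations are given as a rotation vector (axis times angle).
In Python, from bench import r gives the robot as it stands. The module is installed in compiled form; this text tells all that it offers.
- The arm moves only by the tool servo_tool, never from a script. Its argument "commands" is a list of rows, each a list of 7 numbers: the turn, a rotation vector about the world's x, y, z in degrees, then the shift along the world's x, y, z in mm, then the closure, from 0 (fully open) to 1 (shut). A call has 1 to 5 rows; each row is the pose to reach, as a shift and turn from the pose commanded when the call began; what a row does not reach only later rows make up. A row lasts 1/12 s, in which the tool goes at most 41.7 mm and 7.16 degrees, less where a joint would pass 70% of its speed; a pose out of reach is approached as far as the arm can. A call with a gripper value outside its range is refused whole. The fingers move at their own pace and stop on an object; "force" is the grip in N (left out, the last holds). Time passes only in rows, so rows that repeat a pose let the fingers close. It gives the time, the measured TCP pose, the force, the opening and the grip force at its end, in the units of the state.
- r.get_obs(): the state, without advancing time (a new reading comes with each control period).
- r.grab_frame(name): name is "scene" or "top"; returns (picture, depth): 400x640x3 uint8, blue, green, red; 400x640 float32, m along the optical axis (not along the pixel's ray), 0 where there is no reading.
- r.camera_info(name): a dict with "vertical_fov" (degrees; the focal length in pixels is half the picture's height over the tangent of half this angle, whatever the lens; pixels are square), "cx", "cy" (the principal point, pixels), "D" ([k1, k2, p1, p2, k3] as OpenCV has them; the pictures are not rectified), "cam_to_world" (4x4, takes a point from camera to world coordinates). Camera axes: x right, y up, looking along -z (the intrinsics and any distortion apply to the point x, -y, -z); pixel columns grow to the right and rows downward; lengths in m; the calibration is good to about 2 mm. A picture is of the moment at which its call begins. camera_info takes no time and is no camera call.
- r.hand_in(): hands the job in; it is judged then, once.
The state is a dict: "clock": time; "joints": joint angles; "qvel": joint speeds; "tau": joint torques, N m; "tcp_pos": TCP position; "orientation": TCP orientation; "contact_force": force on the tool from outside, world axes, zero at the start; "moment": the same for the moment, N m; "grip_width": finger opening in m; "gripper_force": force on a finger pad.
Only numpy, scipy, OpenCV 4.12 (cv2) and the standard library are available. Lean on these libraries where they do the work, as an engineer would, in place of code of your own. Each camera call takes 0.05 s, during which the arm holds its last target. There are 200 camera calls.

TASK

Slide the print spatula under the blue cover lying on the black print plate (the rail along the plate's far edge is there to push it against), lift it off on the blade without touching it with the gripper, and set it gently on the white canister so that it sits down inside the raised lip, level on the ledge. Then draw the blade out through the slot and lay the spatula flat on the bench. Keep the cover from tipping, keep the canister where it stands, and leave the two small prints, the bottle and the vase undisturbed.

Things in the scene. Friction and masses are not known exactly. Their poses are not given: they have to be found in the camera images.
- spatula: Print spatula, 230 mm long, 46 wide, 46 high, 0.16 kg, loose, flat on the bench. Origin: on its underside plane, below the grip point; x to the nose, z up. Flat steel blade x 55 to 165, 46 wide, 2 thick (z 0 to 2); upright neck, 20 wide, at x 55 to 59. Red handle x -65 to 40, 24 wide, z 26 to 46. A 24 wide foot at x -65 to -53 reaches down to z 0, so it stands level.
- spatula_grip (a point): Where to grip the spatula from above, fingers closing across its y: 36 mm above its origin, mid-height in the handle. The balance point is about 17 mm ahead of it. Axes as the spatula.
- spatula_nose (a point): Middle of the blade's front edge, on its underside, 165 mm ahead of the spatula's origin. Axes as the spatula.
- cover: Round blue printed cover, 104 mm diameter, 9 thick, about 0.09 kg, loose, lying on the black plate; dark dots on top. Origin: centre of its underside, z up. Underside flat to radius 44, then a bevel rises 4 to the rim, so a thin blade sliding on the plate wedges under the edge. Pushed, it slides on the plate; once against the stop rail it climbs onto the blade.
- bed: Fixed print plate: black surface 16 mm above the bench, 210 long in x (-105 to 105), 250 wide in y. Origin: centre, at bench height; x points to the stop rail, an aluminium bar along the whole far edge: its face is at x = 105, its top at z = 30 (14 above the black surface). The other edges are open.
- canister: White canister, 120 mm diameter, 71 high, 0.6 kg, loose, upright, orange beads inside. Origin: centre of underside, z up. Two rim arcs, on its +y and -y sides, have a ledge at height 64 (radius 40 to 56) and a lip (radius 56 to 60) up to 71; the cover fits inside the lip with 4 clearance. Towards +x and -x the rim has open slots, 62 wide, floor at height 50, for a blade laid along x.
- canister_seat (a point): Point on the canister's axis at ledge height, 64 mm above its underside: where the origin of the seated cover lies. Axes as the canister.
- tower: Bystander: orange square print, 22 x 22 x 36 mm high, 0.03 kg, loose on the black plate beside the cover. Origin: centre of underside.
- gear: Bystander: small green gear, 30 mm diameter, 16 high, 0.03 kg, loose on the black plate on the other side of the cover. Origin: centre of underside.
- bottle: Bystander: white bottle with a blue label, 48 mm diameter, 88 high, 0.25 kg, standing loose on the bench. Origin: centre of underside.
- vase: Bystander: cream printed vase, at most 76 mm diameter, 90 high, 0.25 kg, standing loose on the bench. Origin: centre of underside.
Not all that is in view belongs to the job. Leave any brown look-alike of the spatula alone.

How it is judged:
By the outcome, as a careful person would: the job done as asked, in the order asked, and still so for the second after the job is handed in, with the robot touching nothing.
It also fails if it takes over 72 s, if anything falls off the work surface, if the arm or the gripper's body presses on something with over 40 N, if the wrist force passes 120 N, or if a joint passes its speed limit or range.

## Working session

There is one attempt and no reset: what is moved stays moved. The work goes in short steps, Python scripts to look and compute and a tool call to move; the robot and the scene stay as the last step left them, time stands still between calls to the robot, and variables do not carry over. Pictures are saved under pics/ and viewed, at most 10 in all, crops included, and the job is handed in when it is done.

Besides the shell and the picture viewer there is one more tool, called by a JSON object that holds its "method" and its "body", one argument or row to a line. servo_tool: Moves the arm, as the interface text tells. Its arguments: {"type":"object","properties":{"commands":{"type":"array"},"force":{"type":"number"}},"required":["commands"]}

```bash
mkdir -p pics
cat > h.py <<'E'
import numpy as np, cv2
from bench import r
def K(n):
    c=r.camera_info(n); f=200/np.tan(np.radians(c["vertical_fov"])/2)
    return np.array([[f,0,c["cx"]],[0,f,c["cy"]],[0,0,1.]]),np.array(c["D"],float),np.array(c["cam_to_world"])
def cloud(n,d):
    k,D,T=K(n); v,u=np.mgrid[0:400,0:640]
    p=cv2.undistortPoints(np.stack([u.ravel(),v.ravel()],1).astype(float)[:,None],k,D)[:,0]
    z=d.ravel()
    P=np.stack([p[:,0]*z,-p[:,1]*z,-z],1)@T[:3,:3].T+T[:3,3]
    P[z==0]=np.nan
    return P.reshape(400,640,3)
def plane(n,uv,zw):
    k,D,T=K(n); p=cv2.undistortPoints(np.array(uv,float).reshape(-1,1,2),k,D)[:,0]
    d=np.c_[p[:,0],-p[:,1],-np.ones(len(p))]@T[:3,:3].T
    return T[:3,3]+d*((zw-T[2,3])/d[:,2])[:,None]
E
python3 - <<'E'
from h import *
for n in("scene","top"):
    im,d=r.grab_frame(n); cv2.imwrite(f"pics/{n}0.png",im); np.save(f"{n}0.npy",d)
    k,D,T=K(n);print(n,k[0,0],D,T.round(3).tolist(),(d==0).mean())
o=r.get_obs();print(o)
E
```

```text
scene 499.5546543001388 [-0.01672386  0.          0.          0.          0.        ] [[0.654, -0.596, 0.465, 1.098], [0.756, 0.501, -0.421, -0.502], [0.018, 0.627, 0.779, 1.057], [0.0, 0.0, 0.0, 1.0]] 0.0040859375
top 482.36497665396416 [-0.01995198  0.          0.          0.          0.        ] [[-0.011, 0.994, -0.111, 0.421], [-1.0, -0.012, -0.008, 0.012], [-0.009, 0.11, 0.994, 0.987], [0.0, 0.0, 0.0, 1.0]] 0.00384765625
{'clock': 0.1, 'joints': array([-1.30510167,  0.47772568,  0.02233662,  1.55633627, -0.0115089 ,
        1.10932521, -0.08310363]), 'qvel': array([ 0.00049908, -0.00195745,  0.00148206, -0.00089796,  0.00093037,
       -0.00049362,  0.00114365]), 'tau': array([ 4.95508997e-03, -5.97763288e+01,  1.61421217e+00, -2.81955367e+01,
        1.28939585e-02,  4.94044172e-03, -9.00073530e-06]), 'tcp_pos': array([0.24628557, 0.62788986, 0.23042419]), 'orientation': array([-5.83677860e-01, -3.08669087e+00,  2.59871362e-03]), 'contact_force': array([-0.36681664,  0.01649443,  0.38874259]), 'moment': array([-0.00940882, -0.02734329,  0.0083251 ]), 'gripper_force': 0.0, 'grip_width': 0.08557034503907968}
```

View pics/scene0.png

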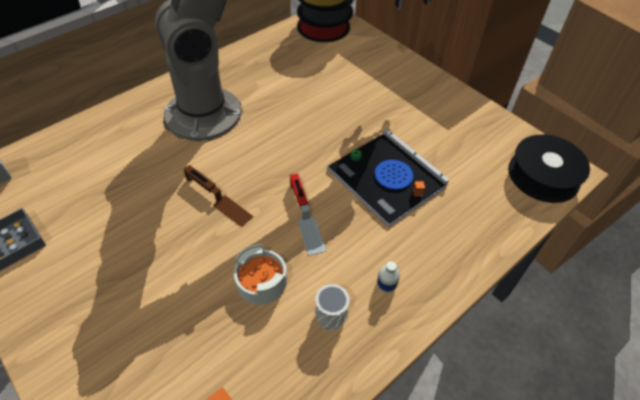

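View pics/top0.png

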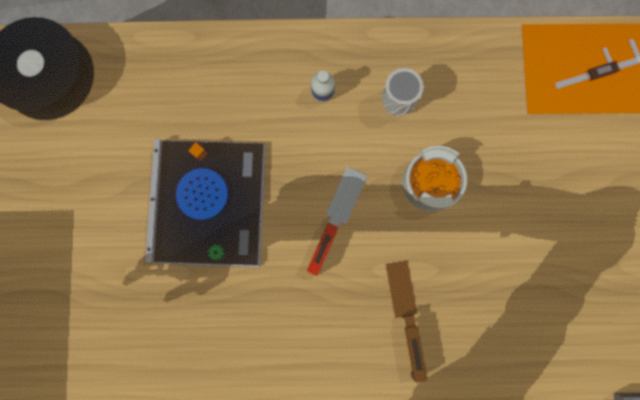

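The scene view shows the rail at about (388,135)-(446,182), the cover at (393,174), the spatula from (297,180) to (315,250), and the canister at (260,275). In the top view the cover is at (202,194), the rail at x≈153, the spatula runs from (315,272) to (352,172), and the canister is at (436,178) with its slots roughly left/right and tilted. The brown look-alike is at (408,320).

Run:
```python
from h import *
im={n:cv2.imread(f"pics/{n}0.png") for n in("scene","top")}
C={n:cloud(n,np.load(f"{n}0.npy")) for n in im}
for n in im:
    h=cv2.cvtColor(im[n],cv2.COLOR_BGR2HSV).astype(int); P=C[n]; H,S,V=h[...,0],h[...,1],h[...,2]
    Z=P[...,2]
    box=lambda x0,x1,y0,y1:(P[...,0]>x0)&(P[...,0]<x1)&(P[...,1]>y0)&(P[...,1]<y1)
    M={"blue":(H>105)&(H<130)&(S>150)&(V>100)&(Z<.06),"red":((H<5)|(H>174))&(S>190)&(V>90)&box(.2,.8,-.2,.2),"green":(H>50)&(H<85)&(S>120)&(Z<.1),
     "table":(Z<.2)&box(.35,.6,-.05,.05)&(S>60)&(H>8)&(H<25)}
    for k,m in M.items():
        p=P[m]; p=p[~np.isnan(p[:,0])]
        if len(p)<5: print(n,k,len(p));continue
        v,u=np.nonzero(m)
        r_=cv2.minAreaRect((p[:,:2]*1000).astype(np.float32))
        print(n,k,len(p),"med",np.median(p,0).round(4),"rect",np.round(r_[0],1),np.round(r_[1],1),round(r_[2],1),"px",u.mean().round(),v.mean().round())
    k,D,T=K(n)
    for w in([0,0,0],[.246,.628,.23]):
        c=T[:3,:3].T@(np.array(w)-T[:3,3]); print(n,w,cv2.projectPoints(np.array([[c[0],-c[1],-c[2]]]),np.zeros(3),np.zeros(3),k,D)[0].ravel())
o=cv2.resize(im["top"][120:300,140:480],None,fx=2.35,fy=2.35,interpolation=cv2.INTER_CUBIC);cv2.imwrite("pics/c.png",o)
# rim of canister & blade heights
P=C["top"]; 
for n in C:
    P=C[n]; a=P[(P[...,2]>.055)&(P[...,2]<.085)&(P[...,0]>.3)&(P[...,1]<-.1)&(P[...,1]>-.35)&(P[...,0]<.52)]
    print(n,len(a),a.min(0),a.max(0))
```

```text
scene blue 893 med [0.5666 0.2566 0.0243] rect [563.3 261.2] [102.4 114.7] 44.7 px 393.0 174.0
scene red 138 med [0.4506 0.0056 0.0448] rect [451.5  11.3] [ 18.7 104.8] 65.8 px 297.0 190.0
scene green 109 med [0.4503 0.2219 0.0285] rect [443.7 229.9] [31.5 43.8] 46.3 px 356.0 155.0
scene table 2020 med [ 0.4689  0.0026 -0.0005] rect [475.  -0.] [ 99.9 249.9] 90.0 px 300.0 206.0
scene [0, 0, 0] [202.59592985 113.07259698]
scene [0.246, 0.628, 0.23] [410.82941823   9.16182001]
top blue 1989 med [0.5648 0.2562 0.0252] rect [565.4 256.5] [104.9 103.2] 61.2 px 201.0 194.0
top red 68 med [0.4222 0.0238 0.0462] rect [451.2  13.5] [17.3 96.4] 66.6 px 319.0 256.0
top green 116 med [0.447  0.2237 0.0318] rect [448.  224.2] [25.1 25.7] 89.7 px 216.0 252.0
top table 4617 med [4.553e-01 6.200e-03 2.000e-04] rect [ 4.749e+02 -1.000e-01] [250.   99.8] 0.3 px 327.0 244.0
top [0, 0, 0] [331.82185984 480.90082338]
top [0.246, 0.628, 0.23] [-71.73604801 380.90196346]Traceback (most recent call last):
  File "<stdin>", line 24, in <module>
    return umr_minimum(a, axis, None, out, keepdims, initial, where)
ValueError: zero-size array to reduction operation minimum which has no identity
```

View pics/c.png

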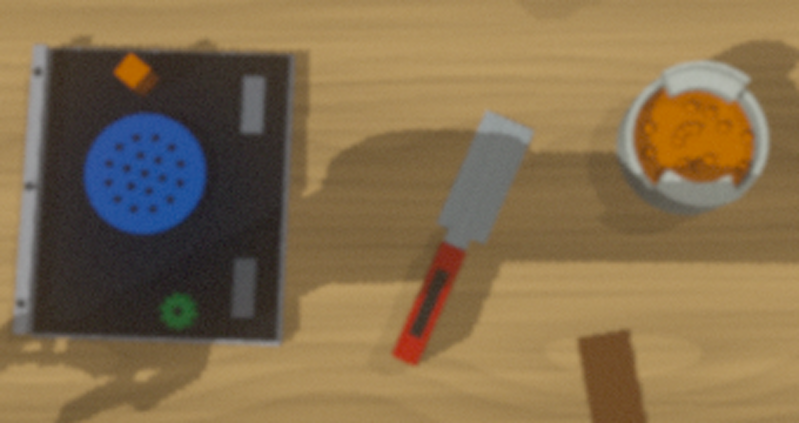

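In the crop, the spatula nose corners are at (488,110) and (533,133), and its handle end is at (405,360). The plate's near edge runs (293,52)-(282,342) and the rail face (47,47)-(34,332). The canister arcs are at the top and bottom, so its slots face left and right (world ±y).

Run:
```python
from h import *
c=lambda l:[(140+(a+.5)/2.35-.5,120+(b+.5)/2.35-.5) for a,b in l]
mm=lambda P:(P*1000).round(1).tolist()
print("nose",mm(plane("top",c([(488,110),(533,133)]),.002)))
print("blade rear",mm(plane("top",c([(440,222),(487,243)]),.002)))
print("handle end/front",mm(plane("top",c([(393,355),(418,365),(442,243),(466,251)]),.046)))
print("near edge",mm(plane("top",c([(293,52),(282,342)]),.016)))
print("rail face",mm(plane("top",c([(47,47),(34,332)]),.030)))
C={n:cloud(n,np.load(f"{n}0.npy")) for n in("top","scene")}
from scipy.optimize import least_squares
for n,P in C.items():
    z=P[...,2]; b=(P[...,0]>.5)&(P[...,0]<.72)&(P[...,1]<-.12)&(P[...,1]>-.33)
    print(n,np.histogram(z[b],bins=np.arange(.03,.085,.005)))
    a=P[b&(z>.0675)&(z<.08)]
    f=least_squares(lambda q:np.hypot(a[:,0]-q[0],a[:,1]-q[1])-q[2],[.6,-.22,.058],loss="soft_l1",f_scale=.002)
    print(n,"lip",len(a),f.x,np.abs(f.fun).mean())
    ang=np.degrees(np.arctan2(a[:,1]-f.x[1],a[:,0]-f.x[0]));print(np.histogram(ang,bins=np.arange(-180,181,10))[0])
    e=P[b&(z>.03)&(z<.09)]; 
    # raster
    g=np.full((30,30),0.);
    for p in e:
        i,j=int((f.x[0]+.075-p[0])/.005),int((f.x[1]+.075-p[1])/.005)
        if 0<=i<30 and 0<=j<30:g[i,j]=max(g[i,j],p[2]*1000)
    if n=="top":
        for row in g: print(" ".join(f"{int(x):2d}" if x else " ." for x in row))
    q=P[(P[...,2]>.0265)&(P[...,2]<.04)&(P[...,1]>.29)&(P[...,1]<.38)&(P[...,0]>.45)&(P[...,0]<.65)]
    print("rail pts",len(q),np.median(q,0))
    rb=P[(P[...,2]>.04)&(P[...,2]<.06)&(P[...,0]>.54)&(P[...,0]<.75)&(P[...,1]>.2)]
    print("tower",len(rb),np.median(rb,0))
```

```text
nose [[621.5, -41.0, 2.0], [600.4, -80.3, 2.0]]
blade rear [[522.6, 2.7, 2.0], [503.7, -38.0, 2.0]]
handle end/front [[408.3, 43.3, 46.0], [399.9, 22.8, 46.0], [500.5, 1.7, 46.0], [493.6, -18.2, 46.0]]
near edge [[672.7, 129.7, 16.0], [420.0, 138.9, 16.0]]
rail face [[676.7, 342.2, 30.0], [430.5, 347.0, 30.0]]
top (array([1195,  275,   68,  209,  181,   37,  387,  218,  125,    1,    0]), array([0.03 , 0.035, 0.04 , 0.045, 0.05 , 0.055, 0.06 , 0.065, 0.07 ,
       0.075, 0.08 , 0.085]))
top lip 187 [ 0.58585071 -0.2125837   0.05792372] 0.0014569050693663454
[13 15  8  3  0  0  0  0  0  0  0  0  0  2 17 12 11 16 13 12 13  0  0  0
  0  0  0  0  0  0  0  2 13 12 14 11]
 .  .  .  .  .  .  .  .  .  .  .  .  .  .  .  .  .  .  .  .  .  .  .  .  .  .  .  .  .  .
 .  .  .  .  .  .  .  .  .  .  .  .  .  .  .  .  .  .  .  .  .  .  .  .  .  .  .  .  .  .
 .  .  .  .  .  .  .  .  .  .  .  .  .  . 69 67  .  .  .  .  .  .  .  .  .  .  .  .  .  .
 .  .  .  .  .  .  .  .  .  . 71 72 73 72 72 72 74 72 74 70  .  .  .  .  .  .  .  .  .  .
 .  .  .  .  .  .  .  .  . 72 71 73 71 66 66 66 66 66 71 72 72 68
[... 2116 characters left out ...]
 .  .  .  .  .  .  .  .  .  .  .  .  .  .  .  .  .  .  .  .  .  .  .
 .  .  .  .  .  .  .  .  .  .  .  .  .  .  .  .  .  .  .  .  .  .  .  .  .  .  .  .  .  .
rail pts 689 [0.55068375 0.3533022  0.02998434]
tower 145 [0.64869895 0.26144349 0.05176589]
scene (array([687, 188,  79, 192, 134,  74, 288, 153,  77,   1,   0]), array([0.03 , 0.035, 0.04 , 0.045, 0.05 , 0.055, 0.06 , 0.065, 0.07 ,
       0.075, 0.08 , 0.085]))
scene lip 142 [ 0.58733525 -0.21190684  0.05786108] 0.0019090848909920656
[11 10 12  0  0  0  0  0  0  0  0  0  0  4  9 10 10  7 11  9 10  0  0  0
  0  0  0  0  0  0  0  2 11  8  8 10]
rail pts 229 [0.56439346 0.35255634 0.02946515]
tower 426 [0.65290131 1.04213042 0.05048103]
```

Run:
```python
from h import *
C={n:cloud(n,np.load(f"{n}0.npy")) for n in("top","scene")}
for n,P in C.items():
    x,y,z=P[...,0],P[...,1],P[...,2]
    a=P[(z>.057)&(z<.08)&(np.hypot(x-.5865,y+.2123)<.062)]
    u=a[a[:,0]>.5865].mean(0);l=a[a[:,0]<.5865].mean(0)
    print(n,"can ydir",np.degrees(np.arctan2(u[1]-l[1],u[0]-l[0])),u.round(4),l.round(4))
    q=P[(z>.027)&(z<.036)&(y>.335)&(y<.38)&(x>.45)&(x<.65)]
    f=[];
    for x0 in np.arange(.45,.65,.01):
        s=q[(q[:,0]>=x0)&(q[:,0]<x0+.01)][:,1]
        if len(s)>3:f.append((x0+.005,s.min(),s.max()))
    f=np.array(f); 
    for i in(1,2):
        p=np.polyfit(f[:,0]-.56,f[:,i],1);print(" rail edge y at x=.56",p[1].round(4),"slope deg",np.degrees(p[0]).round(2))
    b=P[(z>.0215)&(z<.03)&(np.hypot(x-.565,y-.257)<.06)];print(" cover",b.mean(0).round(4),(b[:,:2].min(0)+b[:,:2].max(0))/2)
    im=cv2.imread(f"pics/{n}0.png");g=im.max(2)
    bl=(g<75)&(z>.01)&(z<.022)&(x>.42)&(x<.7)&(y>.1)&(y<.36);p=P[bl];print(" plate",p.min(0).round(4),p.max(0).round(4),np.median(p[:,2]))
    f=np.array([(x0+.005,np.percentile(p[(p[:,0]>=x0)&(p[:,0]<x0+.01)][:,1],1)) for x0 in np.arange(.45,.64,.01)]);pp=np.polyfit(f[:,0]-.56,f[:,1],1);print(" near",pp[1],np.degrees(pp[0]))
    hd=P[(z>.03)&(z<.06)&(x>.38)&(x<.53)&(np.abs(y)<.06)]
    m=hd.mean(0);e=np.linalg.svd((hd-m)[:,:2],full_matrices=False)[2][0];t=(hd-m)[:,:2]@e
    print(" handle",len(hd),m.round(4),np.degrees(np.arctan2(e[1],e[0])),t.min(),t.max(),np.median(hd[:,2]))
```

```text
top can ydir -5.8582215368027875 [ 0.6332 -0.2172  0.0655] [ 0.5387 -0.2075  0.0654]
 rail edge y at x=.56 0.3473 slope deg -2.47
 rail edge y at x=.56 0.3598 slope deg -2.57
 cover [0.5652 0.256  0.0253] [0.56870591 0.25641475]
 plate [0.4245 0.1342 0.0106] [0.6779 0.3534 0.0219] 0.016261576562510593
 near 0.13978663255065402 -2.75733813954646
 handle 752 [0.4575 0.0097 0.045 ] 155.5052831951028 -0.06416527012661367 0.05967047689348838 0.04572637268912466
scene can ydir -5.933768084707077 [ 0.6357 -0.2171  0.065 ] [ 0.5398 -0.2071  0.0645]
 rail edge y at x=.56 0.3468 slope deg -3.78
 rail edge y at x=.56 0.3584 slope deg -3.46
 cover [0.5687 0.2563 0.0247] [0.56764766 0.25726289]
 plate [0.4234 0.1336 0.01  ] [0.6796 0.3572 0.022 ] 0.015378893938265636
 near 0.13919185353140637 -2.458575011954169
 handle 380 [0.4634 0.008  0.0432] -24.068839689829638 -0.06677980543291796 0.05822920474907647 0.044364777621874296
```

{"method": "servo_tool", "body": {
  "commands": [
    [0,0,-7,40,-30,0,0],
    [0,0,-14,75,-62,0,0],
    [0,0,-21,105,-95,0,0],
    [0,0,-28,135,-128,0,0],
    [0,0,-35,165,-160,0,0]
  ]
}}

```text
clock: 0.52
tcp_pos: [0.3974, 0.4827, 0.2309]
orientation: [-1.493, -2.764, 0.001]
contact_force: [0.3, 0.4, -1.6]
grip_width: 0.0853
gripper_force: 0.0
```

{"method": "servo_tool", "body": {
  "commands": [
    [0,0,-7,15,-38,0,0],
    [0,0,-14,30,-76,0,0],
    [0,0,-21,40,-114,0,0],
    [0,0,-28,50,-152,0,0],
    [0,0,-35,55,-190,0,0]
  ]
}}

```text
clock: 0.93
tcp_pos: [0.4522, 0.2922, 0.2311]
orientation: [2.256, 2.186, -0.0]
contact_force: [1.4, -0.5, -0.0]
grip_width: 0.0854
gripper_force: 0.0
```

{"method": "servo_tool", "body": {
  "commands": [
    [0,0,-7,0,-38,0,0],
    [0,0,-14,0,-76,0,0],
    [0,0,-21,0,-114,0,0],
    [0,0,-28,0,-152,0,0],
    [0,0,-35,0,-190,0,0]
  ]
}}

```text
clock: 1.35
tcp_pos: [0.4508, 0.1027, 0.2311]
orientation: [-2.808, -1.408, 0.0]
contact_force: [1.0, -0.5, 0.6]
grip_width: 0.0851
gripper_force: 0.0
```

{"method": "servo_tool", "body": {
  "commands": [
    [0,0,-7,0,-15,0,0],
    [0,0,-14,0,-30,0,0],
    [0,0,-21,0,-45,0,0],
    [0,0,-28,0,-60,0,0],
    [0,0,-35,0,-75,0,0]
  ]
}}

```text
clock: 1.77
tcp_pos: [0.4511, 0.0287, 0.2311]
orientation: [-3.102, -0.498, 0.001]
contact_force: [0.0, -0.6, 0.7]
grip_width: 0.0857
gripper_force: 0.0
```

{"method": "servo_tool", "body": {
  "commands": [
    [0,0,-7,0,0,-20,0],
    [0,0,-14,0,0,-40,0],
    [0,0,-21,0,0,-60,0],
    [0,0,-28,0,0,-80,0],
    [0,0,-35,0,0,-100,0]
  ]
}}

```text
clock: 2.18
tcp_pos: [0.4512, 0.0295, 0.1304]
orientation: [3.108, -0.458, 0.0]
contact_force: [-1.2, 1.1, -0.2]
grip_width: 0.0856
gripper_force: 0.0
```

{"method": "servo_tool", "body": {
  "commands": [
    [0,0,-7,5,-11,0,0],
    [0,0,-7.4,10,-22,-20,0],
    [0,0,-7.4,10,-22,-45,0],
    [0,0,-7.4,10,-22,-70,0],
    [0,0,-7.4,10,-22,-80,0]
  ]
}}

```text
clock: 2.6
tcp_pos: [0.4597, 0.0073, 0.0488]
orientation: [3.072, -0.648, -0.006]
contact_force: [-0.7, -0.1, -1.0]
grip_width: 0.0856
gripper_force: 0.0
```

{"method": "servo_tool", "body": {
  "commands": [
    [0,0,0,0,0,-10,0],
    [0,0,0,0,0,-20,0],
    [0,0,0,0,0,-30,0],
    [0,0,0,0,0,-33,0],
    [0,0,0,0,0,-33,0]
  ]
}}

```text
clock: 3.02
tcp_pos: [0.4613, 0.0076, 0.018]
orientation: [3.074, -0.648, -0.001]
contact_force: [-0.3, -0.1, 0.5]
grip_width: 0.0855
gripper_force: 0.0
```

Run:
```python
from h import *
o=r.get_obs();print(o["tcp_pos"],o["orientation"],o["contact_force"],o["joints"])
```

```text
[0.46133837 0.00759415 0.01800311] [ 3.07394167e+00 -6.48122772e-01 -7.11806616e-04] [-0.2534619  -0.11338152  0.47631417] [-0.58961656  0.54432976  0.54454291  2.23493282 -0.58970148  0.50352438
 -1.56775162]
```

{"method": "servo_tool", "body": {
  "commands": [
    [0,0,0,0,0,0,0.5],
    [0,0,0,0,0,0,0.65],
    [0,0,0,0,0,0,0.8],
    [0,0,0,0,0,0,1],
    [0,0,0,0,0,0,1]
  ],
  "force": 60
}}

```text
clock: 3.43
tcp_pos: [0.4617, 0.0077, 0.0186]
orientation: [-3.074, 0.648, -0.001]
contact_force: [1.0, 3.4, 4.4]
grip_width: 0.0256
gripper_force: 3.2
```

{"method": "servo_tool", "body": {
  "commands": [
    [0,0,0,0,0,0,1],
    [0,0,0,0,0,0,1],
    [0,0,0,0,0,0,1],
    [0,0,0,0,0,0,1],
    [0,0,0,0,0,0,1]
  ],
  "force": 110
}}

```text
clock: 3.85
tcp_pos: [0.4617, 0.0077, 0.0189]
orientation: [-3.073, 0.649, -0.001]
contact_force: [-2.2, 0.4, 9.0]
grip_width: 0.0219
gripper_force: 108.0
```

{"method": "servo_tool", "body": {
  "commands": [
    [0,0,0,0,0,8,1],
    [0,0,0,0,0,20,1],
    [0,0,0,0,0,40,1],
    [0,0,0,0,0,60,1],
    [0,0,0,0,0,80,1]
  ]
}}

```text
clock: 4.27
tcp_pos: [0.4609, 0.0073, 0.0993]
orientation: [3.073, -0.649, -0.001]
contact_force: [0.3, -0.1, -2.9]
grip_width: 0.0224
gripper_force: 108.0
```

{"method": "servo_tool", "body": {
  "commands": [
    [0,0,5,0,-20,0,1],
    [0,0,12,0,-40,0,1],
    [0,0,19,0,-60,0,1],
    [0,0,26,0,-80,0,1],
    [0,0,33,0,-100,0,1]
  ]
}}

```text
clock: 4.68
tcp_pos: [0.4611, -0.0933, 0.0987]
orientation: [3.131, 0.261, -0.0]
contact_force: [0.2, 0.4, -1.4]
grip_width: 0.0223
gripper_force: 108.0
```

{"method": "servo_tool", "body": {
  "commands": [
    [0,0,7,9,0,0,1],
    [0,0,14,18,0,0,1],
    [0,0,21,27,0,0,1],
    [0,0,28,36,0,0,1],
    [0,0,35,45,0,0,1]
  ]
}}

```text
clock: 5.1
tcp_pos: [0.5064, -0.0927, 0.0985]
orientation: [2.907, 1.19, -0.001]
contact_force: [-0.2, 0.9, -2.0]
grip_width: 0.0223
gripper_force: 108.1
```

{"method": "servo_tool", "body": {
  "commands": [
    [0,0,7,10,20,0,1],
    [0,0,14,20,40,0,1],
    [0,0,21,30,60,0,1],
    [0,0,28,40,80,0,1],
    [0,0,35,49,94,0,1]
  ]
}}

```text
clock: 5.52
tcp_pos: [0.5556, 0.0036, 0.0985]
orientation: [-2.413, -2.011, 0.0]
contact_force: [-0.9, -0.2, -2.5]
grip_width: 0.0224
gripper_force: 108.1
```

{"method": "servo_tool", "body": {
  "commands": [
    [0,0,7,0,9,0,1],
    [0,0,7.9,0,9,0,1],
    [0,0,7.9,0,9,-20,1],
    [0,0,7.9,0,9,-40,1],
    [0,0,7.9,0,9,-40,1]
  ]
}}

```text
clock: 5.93
tcp_pos: [0.5524, 0.0092, 0.0555]
orientation: [-2.279, -2.158, 0.009]
contact_force: [-0.7, 0.6, -2.3]
grip_width: 0.0223
gripper_force: 108.1
```

```bash
cat > loc.py <<'E'
from h import *
import sys
tag=sys.argv[1]
o=r.get_obs();print(o["clock"],o["tcp_pos"].round(4),o["orientation"].round(4),o["contact_force"].round(1),o["joints"].round(2))
ims=[]
for n in("top","scene"):
    im,d=r.grab_frame(n);np.save(f"{n}_{tag}.npy",d);cv2.imwrite(f"pics/{n}_{tag}.png",im);P=cloud(n,d);ims.append(im)
    h=cv2.cvtColor(im,cv2.COLOR_BGR2HSV).astype(int);H,S,V=h[...,0],h[...,1],h[...,2]
    z=P[...,2]
    b=(H>105)&(H<130)&(S>150)&(V>90)&(P[...,0]<.72)&(P[...,0]>.4)
    p=P[b];p=p[~np.isnan(p[:,0])]
    if len(p)>50:
        rr=cv2.minEnclosingCircle((p[:,:2]*1000).astype(np.float32))
        A=np.c_[p[:,:2]-p[:,:2].mean(0),np.ones(len(p))];s=np.linalg.lstsq(A,p[:,2],rcond=None)[0]
        print(n,"cover",len(p),p.mean(0).round(4),"circ",np.round(rr[0],1),round(rr[1],1),"slope deg",np.degrees(s[:2]).round(1))
E
python3 loc.py a
python3 - <<'E'
from h import *
for n in("top","scene"):
    P=cloud(n,np.load(f"{n}_a.npy")); im=cv2.imread(f"pics/{n}_a.png")
    x,y,z=P[...,0],P[...,1],P[...,2]
    m=(z>.025)&(z<.055)&(np.abs(x-.56)<.05)&(y>.05)&(y<.2)
    p=P[m]
    for y0 in np.arange(.05,.2,.01):
        s=p[(p[:,1]>=y0)&(p[:,1]<y0+.01)]
        if len(s)>5:print(n,y0.round(2),len(s),np.percentile(s[:,0],[3,50,97]).round(4),np.median(s[:,2]).round(4))
im=cv2.imread("pics/top_a.png")[110:310,140:400];cv2.imwrite("pics/ta.png",cv2.resize(im,None,fx=3,fy=3,interpolation=cv2.INTER_CUBIC))
E
```

```text
5.9333 [0.5524 0.0092 0.0555] [-2.2791 -2.158   0.0087] [-0.7  0.6 -2.3] [-0.26  0.52  0.17  1.99 -0.14  0.65 -0.06]
top cover 1991 [0.5649 0.2557 0.0251] circ [565.6 257.2] 53.5 slope deg [0.2 0.1]
scene cover 912 [0.5659 0.257  0.024 ] circ [562.1 260.9] 59.3 slope deg [ 1.1 -0.4]
top 0.08 65 [0.5363 0.5605 0.5785] 0.0387
top 0.09 114 [0.5365 0.5584 0.5802] 0.0387
top 0.1 114 [0.5365 0.5587 0.5803] 0.0384
top 0.11 115 [0.5369 0.5582 0.5803] 0.0383
top 0.12 114 [0.5369 0.559  0.5807] 0.0386
top 0.13 114 [0.5389 0.5606 0.5822] 0.0385
top 0.14 116 [0.5393 0.5613 0.583 ] 0.0386
top 0.15 111 [0.5393 0.5611 0.5825] 0.0384
top 0.16 116 [0.5394 0.5612 0.5832] 0.0386
top 0.17 24 [0.5404 0.5563 0.5755] 0.0378
scene 0.06 16 [0.5661 0.571  0.5804] 0.0402
scene 0.07 22 [0.5638 0.5719 0.5816] 0.039
scene 0.08 33 [0.5433 0.5692 0.5798] 0.0395
scene 0.09 55 [0.5379 0.5597 0.5815] 0.0395
scene 0.1 56 [0.5392 0.5604 0.5816] 0.0393
scene 0.11 54 [0.5405 0.561  0.5825] 0.0392
scene 0.12 51 [0.539  0.561  0.5827] 0.0392
scene 0.13 54 [0.5405 0.5627 0.583 ] 0.0389
scene 0.14 51 [0.5399 0.5607 0.5839] 0.0382
scene 0.15 52 [0.5415 0.5639 0.5837] 0.0389
scene 0.16 52 [0.543  0.5639 0.5852] 0.0394
scene 0.17 20 [0.5425 0.5605 0.581 ] 0.0379
```

View pics/ta.png

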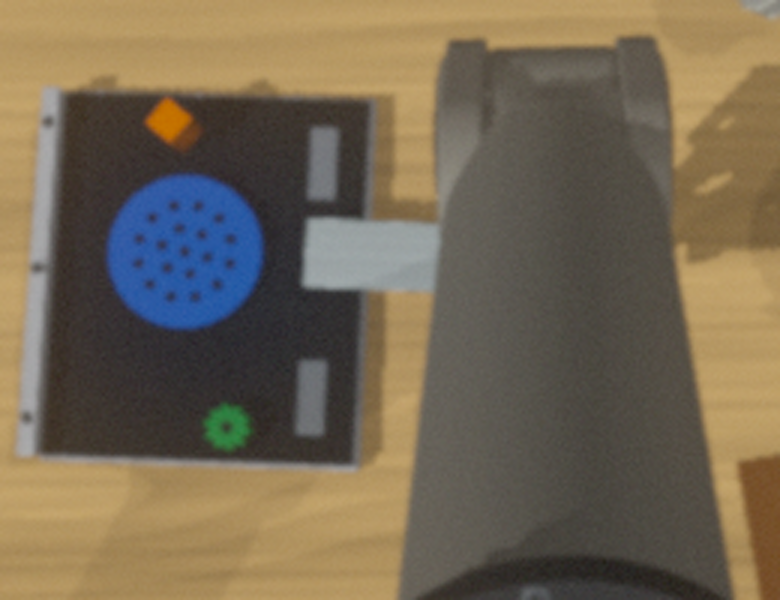

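The blade (nose edge at crop x≈303, centred near y≈253) lines up with the cover (185,252), and the bystanders are clear. Next I lower it to the plate.

{"method": "servo_tool", "body": {
  "commands": [
    [0,0,0,0,0,-5,1],
    [0,0,0,0,0,-10,1],
    [0,0,0,0,0,-15,1],
    [0,0,0,0,0,-15,1],
    [0,0,0,0,0,-15,1]
  ]
}}

```text
clock: 6.45
tcp_pos: [0.5553, 0.0105, 0.0432]
orientation: [-2.277, -2.164, 0.001]
contact_force: [0.3, 0.4, -1.5]
grip_width: 0.0223
gripper_force: 108.1
```

Run:
```python
from h import *
from scipy.spatial.transform import Rotation as R
o=r.get_obs();M=R.from_rotvec(o["orientation"]).as_matrix();print(o["tcp_pos"].round(4),o["contact_force"].round(1),"toolx",M[:,0].round(4),"z",M[:,2].round(4))
```

```text
[0.5553 0.0105 0.0432] [ 0.3  0.4 -1.5] toolx [ 5.100e-02  9.987e-01 -1.000e-04] z [-4.e-04 -0.e+00 -1.e+00]
```

{"method": "servo_tool", "body": {
  "commands": [
    [0,0,0.3,-2,0,-3,1],
    [0,0,0.3,-2,0,-6,1],
    [0,0,0.3,-2,0,-7.5,1],
    [0,0,0.3,-2,0,-8.5,1],
    [0,0,0.3,-2,0,-8.5,1]
  ]
}}

```text
clock: 6.87
tcp_pos: [0.5533, 0.0105, 0.0347]
orientation: [-2.271, -2.17, 0.0]
contact_force: [-0.8, 0.5, 0.2]
grip_width: 0.0223
gripper_force: 108.2
```

{"method": "servo_tool", "body": {
  "commands": [
    [0,0,0,0,0,-0.5,1],
    [0,0,0,0,0,-1,1],
    [0,0,0,0,0,-1,1]
  ]
}}

```text
clock: 7.12
tcp_pos: [0.5535, 0.0104, 0.034]
orientation: [2.272, 2.17, 0.0]
contact_force: [-0.5, -1.5, 2.1]
grip_width: 0.0221
gripper_force: 108.4
```

```bash
python3 loc.py b
python3 - <<'E'
from h import *
for n in("top","scene"):
    P=cloud(n,np.load(f"{n}_b.npy"))
    x,y,z=P[...,0],P[...,1],P[...,2]
    for y0 in (.105,.12,.14,.15,.16):
        im=cv2.imread(f"pics/{n}_b.png").min(2)
        m=(im>95)&(z>.01)&(z<.025)&(np.abs(x-.56)<.035)&(y>y0)&(y<y0+.01);s=P[m]
        print(n,y0,len(s),np.percentile(s[:,0],[3,50,97]).round(4),np.median(s[:,2]).round(4))
    m=(z<.017+.005)&(z>.01)&(np.abs(x-.52)<.01)&(y>.15)&(y<.3);print("plate",np.median(z[m]))
E
```

```text
7.1167 [0.5535 0.0104 0.034 ] [2.2716e+00 2.1699e+00 1.0000e-04] [-0.5 -1.5  2.1] [-0.25  0.55  0.16  2.   -0.14  0.6  -0.05]
top cover 1999 [0.5649 0.2557 0.0252] circ [566.1 256.8] 53.6 slope deg [0.  0.3]
scene cover 908 [0.5658 0.2569 0.0238] circ [561.7 259.5] 59.2 slope deg [ 1.2 -0.6]
top 0.105 110 [0.5372 0.5583 0.5797] 0.0178
top 0.12 109 [0.5377 0.5598 0.5822] 0.018
top 0.14 119 [0.5375 0.5599 0.5847] 0.0183
top 0.15 119 [0.538  0.5616 0.5848] 0.0183
top 0.16 120 [0.538  0.5609 0.5845] 0.0186
plate 0.016346267584164798
scene 0.105 47 [0.5391 0.5609 0.5806] 0.0166
scene 0.12 55 [0.5401 0.563  0.5827] 0.0175
scene 0.14 53 [0.5378 0.5589 0.5815] 0.0175
scene 0.15 49 [0.5383 0.5609 0.5832] 0.0176
scene 0.16 57 [0.5374 0.5595 0.5838] 0.0172
plate 0.015469815696544487
```

{"method": "servo_tool", "body": {
  "commands": [
    [0,0,0,0.2,5,0,1],
    [0,0,0,0.5,10,0,1],
    [0,0,0,0.7,15,0,1],
    [0,0,0,0.9,20,0,1],
    [0,0,0,1.1,25,0,1]
  ]
}}

```text
clock: 7.63
tcp_pos: [0.555, 0.0361, 0.034]
orientation: [2.271, 2.17, 0.001]
contact_force: [0.3, -2.9, 2.6]
grip_width: 0.0219
gripper_force: 108.7
```

{"method": "servo_tool", "body": {
  "commands": [
    [0,0,0,0.2,4,0,1],
    [0,0,0,0.4,8,0,1],
    [0,0,0,0.6,12,0,1],
    [0,0,0,0.8,16,0,1],
    [0,0,0,0.9,20,0,1]
  ]
}}

```text
clock: 8.05
tcp_pos: [0.5559, 0.055, 0.0342]
orientation: [2.272, 2.168, 0.0]
contact_force: [-0.8, -5.2, 7.3]
grip_width: 0.0226
gripper_force: 109.2
```

{"method": "servo_tool", "body": {
  "commands": [
    [0,0,0,0.2,4,0,1],
    [0,0,0,0.4,8,0,1],
    [0,0,0,0.6,12,0,1],
    [0,0,0,0.8,16,0,1],
    [0,0,0,0.9,20,0,1]
  ]
}}

```text
clock: 8.47
tcp_pos: [0.5571, 0.0745, 0.0344]
orientation: [2.272, 2.167, 0.0]
contact_force: [-0.6, -6.5, 9.1]
grip_width: 0.0223
gripper_force: 109.6
```

```bash
python3 loc.py c
```

```text
8.4667 [0.5571 0.0745 0.0344] [2.2718e+00 2.1675e+00 2.0000e-04] [-0.6 -6.5  9.1] [-0.37  0.56  0.16  1.98 -0.15  0.61 -0.16]
top cover 1918 [0.5663 0.2862 0.0253] circ [566.7 286.8] 52.4 slope deg [ 0.  -0.1]
scene cover 867 [0.5671 0.2886 0.0239] circ [563.7 294.6] 60.1 slope deg [ 0.7 -1. ]
```

{"method": "servo_tool", "body": {
  "commands": [
    [0,0,0,0.2,4,0.2,1],
    [0,0,0,0.4,8,0.3,1],
    [0,0,0,0.6,12,0.3,1],
    [0,0,0,0.7,15,0.3,1],
    [0,0,0,0.8,18,0.3,1]
  ]
}}

```text
clock: 8.98
tcp_pos: [0.5578, 0.0925, 0.0347]
orientation: [2.272, 2.168, 0.0]
contact_force: [0.3, -4.6, 7.9]
grip_width: 0.0222
gripper_force: 109.5
```

{"method": "servo_tool", "body": {
  "commands": [
    [0,0,0,0.1,3,0,1],
    [0,0,0,0.3,6,0,1],
    [0,0,0,0.4,9,0,1],
    [0,0,0,0.6,12,0,1],
    [0,0,0,0.7,15,0,1]
  ]
}}

```text
clock: 9.4
tcp_pos: [0.5584, 0.1073, 0.0347]
orientation: [2.272, 2.167, -0.0]
contact_force: [-0.1, -6.9, 8.6]
grip_width: 0.022
gripper_force: 109.5
```

```bash
python3 loc.py d
```

```text
9.4 [0.5584 0.1073 0.0347] [ 2.2718e+00  2.1675e+00 -3.0000e-04] [-0.1 -6.9  8.6] [-0.43  0.57  0.16  1.96 -0.15  0.62 -0.21]
top cover 1863 [0.5672 0.2938 0.0268] circ [567.7 295.1] 52.0 slope deg [-0.2 -2.1]
scene cover 834 [0.5681 0.2949 0.0255] circ [562.5 297.2] 59.5 slope deg [ 0.6 -2.7]
```

{"method": "servo_tool", "body": {
  "commands": [
    [0,0,0,0.2,4,0,1],
    [0,0,0,0.4,8,0,1],
    [0,0,0,0.5,12,0,1],
    [0,0,0,0.7,16,0,1],
    [0,0,0,0.9,20,0,1]
  ]
}}

```text
clock: 9.92
tcp_pos: [0.5594, 0.1271, 0.0347]
orientation: [2.272, 2.167, -0.001]
contact_force: [0.1, -7.6, 9.4]
grip_width: 0.0222
gripper_force: 109.6
```

{"method": "servo_tool", "body": {
  "commands": [
    [0,0,0,0.2,4,0,1],
    [0,0,0,0.4,8,0,1],
    [0,0,0,0.5,12,0,1],
    [0,0,0,0.7,16,0,1],
    [0,0,0,0.9,20,0,1]
  ]
}}

```text
clock: 10.33
tcp_pos: [0.5603, 0.1465, 0.0348]
orientation: [2.272, 2.166, -0.001]
contact_force: [-0.2, -8.8, 9.2]
grip_width: 0.0225
gripper_force: 109.8
```

{"method": "servo_tool", "body": {
  "commands": [
    [0,0,0,0.2,4,0,1],
    [0,0,0,0.4,8,0,1],
    [0,0,0,0.5,12,0,1],
    [0,0,0,0.7,16,0,1],
    [0,0,0,0.9,20,0,1]
  ]
}}

```text
clock: 10.75
tcp_pos: [0.5612, 0.1667, 0.0348]
orientation: [2.272, 2.167, -0.001]
contact_force: [-0.3, -7.4, 9.7]
grip_width: 0.0222
gripper_force: 109.7
```

```bash
python3 loc.py e
```

```text
10.75 [0.5612 0.1667 0.0348] [ 2.2721e+00  2.1667e+00 -1.2000e-03] [-0.3 -7.4  9.7] [-0.52  0.59  0.17  1.92 -0.15  0.64 -0.31]
scene cover 824 [0.5756 0.2946 0.0281] circ [580.2 259. ] 98.7 slope deg [  4.  -15.4]
```

Run:
```python
from h import *
im=cv2.imread("pics/scene_e.png")[110:250,260:480];cv2.imwrite("pics/se.png",cv2.resize(im,None,fx=3.5,fy=3.5,interpolation=cv2.INTER_CUBIC))
P=cloud("scene",np.load("scene_e.npy"));h=cv2.cvtColor(cv2.imread("pics/scene_e.png"),cv2.COLOR_BGR2HSV).astype(int)
b=(h[...,0]>105)&(h[...,0]<130)&(h[...,1]>150)&(h[...,2]>90)&(P[...,1]>.2)&(P[...,1]<.37)&(P[...,2]<.05)&(P[...,2]>.015)&(np.abs(P[...,0]-.567)<.06)
b=cv2.erode(b.astype(np.uint8),np.ones((3,3)))>0
p=P[b];A=np.c_[p[:,:2]-p[:,:2].mean(0),np.ones(len(p))];s=np.linalg.lstsq(A,p[:,2],rcond=None)[0];print(len(p),p.mean(0),np.degrees(s[:2]))
```

```text
640 [0.57560155 0.29616153 0.02655349] [ 0.39315116 -0.19894098]
```

View pics/se.png

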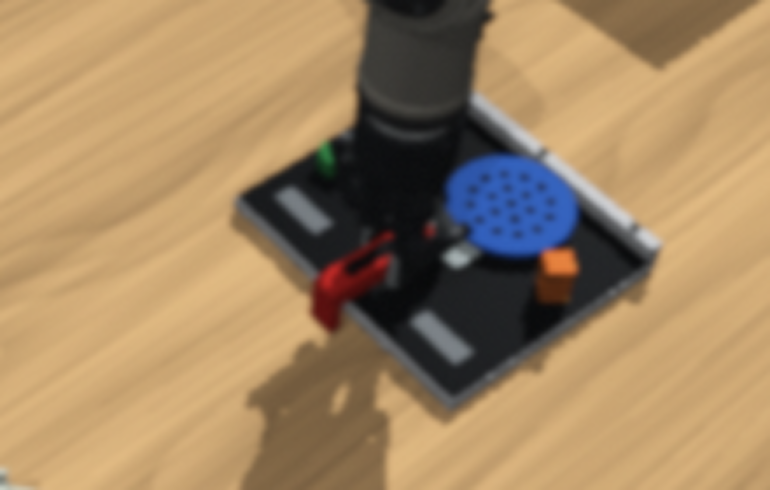

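The cover (512,205 in the crop) now lies flat on the blade against the rail, with the tower and gear untouched. I'll advance a bit more, then back off slightly and lift.

{"method": "servo_tool", "body": {
  "commands": [
    [0,0,0,0.1,3,0,1],
    [0,0,0,0.3,6,0,1],
    [0,0,0,0.4,9,0,1],
    [0,0,0,0.5,12,0,1],
    [0,0,0,0.5,12,0,1]
  ]
}}

```text
clock: 11.27
tcp_pos: [0.5617, 0.18, 0.0347]
orientation: [2.271, 2.168, 0.0]
contact_force: [0.2, -4.5, 8.0]
grip_width: 0.0219
gripper_force: 109.6
```

{"method": "servo_tool", "body": {
  "commands": [
    [0,0,0,0,-0.7,0.5,1],
    [0,0,0,0,-1.5,1,1],
    [0,0,0,0,-1.5,2,1],
    [0,0,0,0,-1.5,3,1],
    [0,0,0,0,-1.5,4,1]
  ]
}}

```text
clock: 11.68
tcp_pos: [0.56, 0.1792, 0.0375]
orientation: [-2.27, -2.17, 0.003]
contact_force: [1.1, -0.4, -2.7]
grip_width: 0.0226
gripper_force: 108.1
```

{"method": "servo_tool", "body": {
  "commands": [
    [0,0,0,0,0,2,1],
    [0,0,0,0,0,5,1],
    [0,0,0,0,0,8,1],
    [0,0,0,0,0,12,1],
    [0,0,0,0,0,16,1]
  ]
}}

```text
clock: 12.1
tcp_pos: [0.561, 0.179, 0.0545]
orientation: [2.272, 2.17, 0.0]
contact_force: [-0.0, 0.9, -3.4]
grip_width: 0.0221
gripper_force: 108.1
```

```bash
cat > cov.py <<'E'
from h import *
import sys
from scipy.spatial.transform import Rotation as R
from scipy.optimize import least_squares
o=r.get_obs();M=R.from_rotvec(o["orientation"]).as_matrix();t=o["tcp_pos"]*1000
print(o["clock"],t.round(1),"yaw",np.degrees(np.arctan2(M[1,0],M[0,0])).round(2),"xz",M[2,0].round(4),"yz",M[2,1].round(4),"F",o["contact_force"].round(1),o["joints"].round(2))
pr=t[:2]+115*M[:2,0]; print("expected cover",pr.round(1))
for n in("top","scene"):
    im,d=r.grab_frame(n);cv2.imwrite(f"pics/{n}_{sys.argv[1]}.png",im);np.save(f"{n}_{sys.argv[1]}.npy",d)
    P=cloud(n,d);h=cv2.cvtColor(im,cv2.COLOR_BGR2HSV).astype(int)
    b=(h[...,0]>105)&(h[...,0]<130)&(h[...,1]>150)&(h[...,2]>60)&(np.hypot(P[...,0]*1000-pr[0],P[...,1]*1000-pr[1])<75)
    e=cv2.erode(b.astype(np.uint8),np.ones((3,3)))>0
    if e.sum()<80: print(n,"hidden",e.sum());continue
    p=P[e];p=p[np.abs(p[:,2]-np.median(p[:,2]))<.012];A=np.c_[p[:,:2]-p[:,:2].mean(0),np.ones(len(p))];s=np.linalg.lstsq(A,p[:,2],rcond=None)[0]
    zt=np.median(p[:,2]);
    q=P[b];q=q[np.abs(q[:,2]-zt)<.007]*1000
    H=cv2.convexHull(q[:,:2].astype(np.float32))[:,0]
    f=least_squares(lambda c:np.hypot(H[:,0]-c[0],H[:,1]-c[1])-51,pr,loss="soft_l1",f_scale=1.)
    print(n,len(p),"mean",p.mean(0).round(4),"slope",np.degrees(s[:2]).round(2),"zmed",zt.round(4),"circle fit",f.x.round(1),np.abs(f.fun).mean().round(1))
E
python3 cov.py f
```

```text
12.1 [561.  179.   54.5] yaw 87.38 xz 0.0 yz 0.0 F [-0.   0.9 -3.4] [-0.55  0.56  0.17  1.91 -0.15  0.68 -0.33]
expected cover [566.3 293.9]
top hidden 0
scene 592 mean [0.58   0.2974 0.0463] slope [ 0.29 -0.26] zmed 0.0463 circle fit [575.6 292.6] 1.7
```

{"method": "servo_tool", "body": {
  "commands": [
    [0,0,0,0,0,4,1],
    [0,0,0,0,0,12,1],
    [0,0,0,0,0,22,1],
    [0,0,0,0,0,32,1],
    [0,0,0,0,0,42,1]
  ]
}}

```text
clock: 12.62
tcp_pos: [0.5613, 0.1791, 0.0975]
orientation: [2.272, 2.17, 0.001]
contact_force: [-0.1, 0.1, -2.4]
grip_width: 0.0223
gripper_force: 108.0
```

{"method": "servo_tool", "body": {
  "commands": [
    [0,0,0,0,0,8,1],
    [0,0,0,0,-3,14,1],
    [0,0,0,0,-9,18,1],
    [0,0,0,0,-18,20,1],
    [0,0,0,0,-30,20,1]
  ]
}}

```text
clock: 13.03
tcp_pos: [0.5611, 0.1486, 0.1165]
orientation: [2.271, 2.171, 0.001]
contact_force: [0.8, 0.8, -3.0]
grip_width: 0.0223
gripper_force: 108.0
```

{"method": "servo_tool", "body": {
  "commands": [
    [0,0,0,0,-15,0,1],
    [0,0,0,0,-32,0,1],
    [0,0,0,0,-50,0,1],
    [0,0,0,0,-68,0,1],
    [0,0,0,0,-86,0,1]
  ]
}}

```text
clock: 13.45
tcp_pos: [0.5603, 0.0604, 0.1155]
orientation: [-2.273, -2.168, 0.002]
contact_force: [0.5, -1.1, -2.5]
grip_width: 0.0221
gripper_force: 108.0
```

{"method": "servo_tool", "body": {
  "commands": [
    [0,0,-0.2,0,-18,0,1],
    [0,0,-0.4,0,-36,0,1],
    [0,0,-0.6,0,-54,0,1],
    [0,0,-0.8,0,-70,0,1],
    [0,0,-1,0,-83,0,1]
  ]
}}

```text
clock: 13.87
tcp_pos: [0.5601, -0.0232, 0.1156]
orientation: [-2.293, -2.147, 0.002]
contact_force: [-0.8, 0.6, -2.3]
grip_width: 0.0224
gripper_force: 108.0
```

{"method": "servo_tool", "body": {
  "commands": [
    [0,0,0,0,-9,0,1],
    [0,0,0,0,-14,0,1],
    [0,0,0,0,-17,0,1],
    [0,0,0,0,-17,0,1],
    [0,0,0,0,-17,0,1]
  ]
}}

```text
clock: 14.28
tcp_pos: [0.5611, -0.0361, 0.116]
orientation: [-2.289, -2.151, -0.0]
contact_force: [0.3, 0.4, -2.7]
grip_width: 0.0223
gripper_force: 108.0
```

```bash
python3 cov.py g
```

```text
14.2833 [561.1 -36.1 116. ] yaw 86.44 xz 0.0005 yz -0.0001 F [ 0.3  0.4 -2.7] [-0.23  0.44  0.23  1.94 -0.14  0.78  0.02]
expected cover [568.2  78.7]
top 1456 mean [0.5742 0.0807 0.1079] slope [-0.06 -0.2 ] zmed 0.1079 circle fit [574.6  80.5] 1.5
scene 911 mean [0.578  0.0812 0.1071] slope [ 0.38 -0.4 ] zmed 0.107 circle fit [577.5  80.7] 1.2
```

Run:
```python
from h import *
a=cv2.imread("pics/top_g.png")[100:300,200:400];b=cv2.imread("pics/scene_g.png")[110:310,220:420]
cv2.imwrite("pics/g2.png",cv2.resize(np.hstack([a,b]),None,fx=2,fy=2,interpolation=cv2.INTER_CUBIC))
```

```text
(no output)
```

View pics/g2.png

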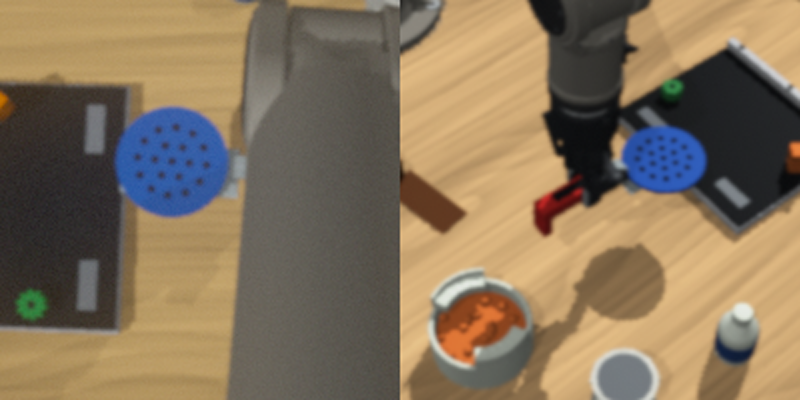

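The cover (172,160 in the left half) is fully visible and level, sitting about 7 mm towards +x of the blade's centreline. I'll fix its position relative to the tool.

```bash
cat > fit.py <<'E'
from h import *
import sys
from scipy.optimize import least_squares
def fit(tag,z,c0,n):
    im=cv2.imread(f"pics/{n}_{tag}.png");h=cv2.cvtColor(im,cv2.COLOR_BGR2HSV).astype(int)
    b=((h[...,0]>105)&(h[...,0]<130)&(h[...,1]>130)&(h[...,2]>60)).astype(np.uint8)
    b=cv2.morphologyEx(b,cv2.MORPH_CLOSE,np.ones((7,7)))
    cs=[c for c in cv2.findContours(b,0,cv2.CHAIN_APPROX_NONE)[0] if len(c)>60]
    best=None
    for c in cs:
        w=plane(n,c[:,0].astype(float),z)[:,:2]*1000
        if np.hypot(*(w.mean(0)-c0))<40:
            f=least_squares(lambda q:np.hypot(w[:,0]-q[0],w[:,1]-q[1])-q[2],[*c0,52],loss="soft_l1",f_scale=1.)
            print(n,"centre",f.x.round(1),np.abs(f.fun).mean().round(2),len(w))
tag,z,x,y=sys.argv[1],*map(float,sys.argv[2:])
for n in("top","scene"):fit(tag,z,np.array([x,y]),n)
E
python3 fit.py g .106 570 80; echo ref; python3 fit.py b .0225 566 257
```

```text
top centre [575.7  80.4  49.6] 0.93 151
scene centre [576.4  83.2  51.8] 1.09 109
ref
top centre [565.8 256.6  52.4] 0.46 146
scene centre [564.7 258.2  54.2] 0.75 100
```

The cover sits about 7.5 mm to one side of the blade centreline, which leaves only about 0.5 mm in the slot. I'll re-centre it by turning the spatula and nudging the cover sideways against the rail.

{"method": "servo_tool", "body": {
  "commands": [
    [0,0,2,1,6,0,1],
    [0,0,5,3,16,0,1],
    [0,0,9,5,30,0,1],
    [0,0,14,7,48,0,1],
    [0,0,19,9,66,0,1]
  ]
}}

```text
clock: 14.8
tcp_pos: [0.5701, 0.0306, 0.1162]
orientation: [1.896, 2.505, 0.0]
contact_force: [-0.2, 0.5, -1.8]
grip_width: 0.0223
gripper_force: 108.0
```

{"method": "servo_tool", "body": {
  "commands": [
    [0,0,5,2,18,0,1],
    [0,0,10,4,36,0,1],
    [0,0,15,6,54,0,1],
    [0,0,20,8,72,0,1],
    [0,0,25,10,90,0,1]
  ]
}}

```text
clock: 15.22
tcp_pos: [0.5799, 0.1211, 0.1162]
orientation: [-1.308, -2.856, -0.001]
contact_force: [1.0, 0.2, -2.8]
grip_width: 0.0221
gripper_force: 108.0
```

{"method": "servo_tool", "body": {
  "commands": [
    [0,0,5,2,18,0,1],
    [0,0,9,3,36,0,1],
    [0,0,13,4,52,0,1],
    [0,0,15.5,5,64,0,1],
    [0,0,16.6,5,72,0,1]
  ]
}}

```text
clock: 15.63
tcp_pos: [0.5849, 0.1936, 0.1161]
orientation: [-0.885, -3.014, -0.002]
contact_force: [-0.4, -0.3, -2.1]
grip_width: 0.0221
gripper_force: 107.9
```

{"method": "servo_tool", "body": {
  "commands": [
    [0,0,0,0,5,0,1],
    [0,0,0,0,10,0,1],
    [0,0,0,0,13,0,1],
    [0,0,0,0,13,0,1],
    [0,0,0,0,13,0,1]
  ]
}}

```text
clock: 16.05
tcp_pos: [0.5851, 0.2034, 0.1161]
orientation: [0.894, 3.012, -0.001]
contact_force: [0.3, 0.8, -2.0]
grip_width: 0.0223
gripper_force: 107.9
```

```bash
python3 cov.py h; python3 fit.py h .106 490 276
```

```text
16.05 [585.1 203.4 116.1] yaw 146.93 xz -0.0002 yz -0.0004 F [ 0.3  0.8 -2. ] [-0.39  0.51 -0.06  1.79  0.04  0.84  0.53]
expected cover [488.7 266.2]
top hidden 0
scene 112 mean [0.4656 0.265  0.107 ] slope [ 0.83 -0.01] zmed 0.107 circle fit [494.2 274.3] 1.4
scene centre [474.8 266.5  33.7] 9.64 86
```

{"method": "servo_tool", "body": {
  "commands": [
    [0,0,0,0,4,-3,1],
    [0,0,0,0,8,-10,1],
    [0,0,0,0,11,-20,1],
    [0,0,0,0,11,-32,1],
    [0,0,0,0,11,-44,1]
  ]
}}

```text
clock: 16.57
tcp_pos: [0.5846, 0.2154, 0.0705]
orientation: [-0.891, -3.012, 0.0]
contact_force: [0.7, -0.7, -3.3]
grip_width: 0.0223
gripper_force: 107.9
```

{"method": "servo_tool", "body": {
  "commands": [
    [0,0,0,0,0,-10,1],
    [0,0,0,0,0,-19,1],
    [0,0,0,0,0,-27,1],
    [0,0,0,0,0,-33,1],
    [0,0,0,0,0,-35.5,1]
  ]
}}

```text
clock: 16.98
tcp_pos: [0.5846, 0.2147, 0.0354]
orientation: [-0.893, -3.011, 0.001]
contact_force: [-0.3, 0.1, -2.6]
grip_width: 0.0223
gripper_force: 107.9
```

{"method": "servo_tool", "body": {
  "commands": [
    [0,0,0,0,2,0,1],
    [0,0,0,0,4,0,1],
    [0,0,0,0,6,0,1],
    [0,0,0,0,8,0,1],
    [0,0,0,0,10,0,1]
  ]
}}

```text
clock: 17.4
tcp_pos: [0.5853, 0.2256, 0.0371]
orientation: [0.892, 3.012, 0.001]
contact_force: [0.0, 0.5, -3.2]
grip_width: 0.0222
gripper_force: 107.9
```

```bash
python3 cov.py i
```

```text
17.4 [585.3 225.6  37.1] yaw 146.99 xz -0.0004 yz 0.0009 F [ 0.   0.5 -3.2] [-0.43  0.63 -0.05  1.81  0.05  0.7   0.49]
expected cover [488.9 288.2]
top hidden 0
scene 163 mean [0.4637 0.2839 0.0278] slope [ 1.62 -0.47] zmed 0.0278 circle fit [490.2 298.4] 2.6
```

{"method": "servo_tool", "body": {
  "commands": [
    [0,0,0,0,2,0,1],
    [0,0,0,0,4,0,1],
    [0,0,0,0,6,0,1],
    [0,0,0,0,8,0,1],
    [0,0,0,0,10,0,1]
  ]
}}

```text
clock: 17.92
tcp_pos: [0.585, 0.2351, 0.0366]
orientation: [-0.893, -3.012, 0.0]
contact_force: [-0.4, -1.0, -3.0]
grip_width: 0.0222
gripper_force: 107.9
```

{"method": "servo_tool", "body": {
  "commands": [
    [0,0,0,0,1,0,1],
    [0,0,0,0,2,0,1],
    [0,0,0,0,2,0,1]
  ]
}}

```text
clock: 18.17
tcp_pos: [0.585, 0.2373, 0.0366]
orientation: [-0.892, -3.012, -0.0]
contact_force: [0.3, 0.1, -3.1]
grip_width: 0.0221
gripper_force: 107.9
```

{"method": "servo_tool", "body": {
  "commands": [
    [0,0,0,0,-1.5,1,1],
    [0,0,0,0,-3,3,1],
    [0,0,0,0,-3,8,1],
    [0,0,0,0,-3,16,1],
    [0,0,0,0,-3,26,1]
  ]
}}

```text
clock: 18.58
tcp_pos: [0.5848, 0.2338, 0.0631]
orientation: [-0.893, -3.012, 0.001]
contact_force: [-0.2, -0.1, -1.7]
grip_width: 0.0221
gripper_force: 107.9
```

{"method": "servo_tool", "body": {
  "commands": [
    [0,0,0,0,-2,10,1],
    [0,0,0,0,-6,20,1],
    [0,0,0,0,-12,30,1],
    [0,0,0,0,-20,40,1],
    [0,0,0,0,-30,48,1]
  ]
}}

```text
clock: 19.0
tcp_pos: [0.5853, 0.2035, 0.1122]
orientation: [0.892, 3.011, 0.001]
contact_force: [0.2, -0.3, -2.9]
grip_width: 0.0223
gripper_force: 107.9
```

```bash
python3 cov.py j
```

```text
19.0 [585.3 203.5 112.2] yaw 147.0 xz -0.0006 yz 0.001 F [ 0.2 -0.3 -2.9] [-0.39  0.52 -0.06  1.79  0.04  0.83  0.53]
expected cover [488.9 266.1]
top hidden 0
scene 150 mean [0.4677 0.2528 0.104 ] slope [ 2.66 -0.78] zmed 0.1039 circle fit [494.2 260.9] 4.3
```

{"method": "servo_tool", "body": {
  "commands": [
    [0,0,-3,-1,-12,1,1],
    [0,0,-7,-3,-26,2,1],
    [0,0,-12,-5,-42,3,1],
    [0,0,-17,-7,-60,4,1],
    [0,0,-22,-9,-78,4,1]
  ]
}}

```text
clock: 19.52
tcp_pos: [0.5756, 0.1253, 0.1144]
orientation: [-1.457, -2.783, 0.0]
contact_force: [0.0, -0.5, -2.7]
grip_width: 0.0225
gripper_force: 107.9
```

{"method": "servo_tool", "body": {
  "commands": [
    [0,0,-5,-2,-18,0,1],
    [0,0,-10,-4,-36,0,1],
    [0,0,-15,-6,-54,0,1],
    [0,0,-20,-8,-72,0,1],
    [0,0,-25,-10,-90,0,1]
  ]
}}

```text
clock: 19.93
tcp_pos: [0.5654, 0.0351, 0.1142]
orientation: [-2.025, -2.401, 0.001]
contact_force: [0.5, -0.0, -2.3]
grip_width: 0.0221
gripper_force: 107.9
```

{"method": "servo_tool", "body": {
  "commands": [
    [0,0,-5,-2,-18,0,1],
    [0,0,-9,-3,-34,0,1],
    [0,0,-12.5,-4,-48,0,1],
    [0,0,-14.5,-5,-60,0,1],
    [0,0,-15.5,-5,-68,0,1]
  ]
}}

```text
clock: 20.35
tcp_pos: [0.5604, -0.0336, 0.1143]
orientation: [-2.328, -2.109, 0.001]
contact_force: [-1.0, -1.3, -1.9]
grip_width: 0.0219
gripper_force: 107.9
```

{"method": "servo_tool", "body": {
  "commands": [
    [0,0,0,0,-3,0,1],
    [0,0,0,0,-4,0,1],
    [0,0,0,0,-4,0,1],
    [0,0,0,0,-4,0,1]
  ]
}}

```text
clock: 20.68
tcp_pos: [0.5611, -0.0349, 0.1145]
orientation: [-2.323, -2.114, -0.001]
contact_force: [-0.1, 0.3, -3.2]
grip_width: 0.0224
gripper_force: 107.9
```

```bash
python3 cov.py k; python3 fit.py k .106 570 80
```

```text
20.6833 [561.1 -34.9 114.5] yaw 84.59 xz 0.0006 yz -0.0001 F [-0.1  0.3 -3.2] [-0.24  0.44  0.24  1.94 -0.15  0.77 -0.01]
expected cover [572.   79.6]
top 1426 mean [0.5709 0.079  0.1065] slope [ 0.08 -0.16] zmed 0.1065 circle fit [570.9  77.3] 1.7
scene 861 mean [0.5753 0.0785 0.1057] slope [ 0.1  -0.39] zmed 0.1057 circle fit [573.6  78.7] 0.8
top centre [571.6  77.3  49.4] 0.88 152
scene centre [573.4  80.   51.4] 1.52 109
```

{"method": "servo_tool", "body": {
  "commands": [
    [0,0,0,0,-3,0,1],
    [0,0,0,1,-9,0,1],
    [0,0,0,2,-18,0,1],
    [0,0,0,3,-30,0,1],
    [0,0,0,4,-45,0,1]
  ]
}}

```text
clock: 21.2
tcp_pos: [0.5652, -0.0819, 0.1146]
orientation: [2.325, 2.113, 0.0]
contact_force: [0.4, -0.0, -3.4]
grip_width: 0.0223
gripper_force: 108.0
```

{"method": "servo_tool", "body": {
  "commands": [
    [0,0,0,1,-17,0,1],
    [0,0,0,2,-34,0,1],
    [0,0,0,3,-51,0,1],
    [0,0,0,4,-68,0,1],
    [0,0,0,4,-85,0,1]
  ]
}}

```text
clock: 21.62
tcp_pos: [0.5689, -0.1685, 0.1147]
orientation: [2.327, 2.11, -0.0]
contact_force: [0.0, -0.3, -2.8]
grip_width: 0.0221
gripper_force: 108.0
```

{"method": "servo_tool", "body": {
  "commands": [
    [0,0,0,1,-17,0,1],
    [0,0,0,2,-34,0,1],
    [0,0,0,3,-51,0,1],
    [0,0,0,4,-68,0,1],
    [0,0,0,4,-85,0,1]
  ]
}}

```text
clock: 22.03
tcp_pos: [0.5727, -0.2536, 0.1146]
orientation: [2.327, 2.11, -0.001]
contact_force: [-0.2, -0.3, -3.3]
grip_width: 0.0224
gripper_force: 108.0
```

{"method": "servo_tool", "body": {
  "commands": [
    [0,0,0,1,-17,0,1],
    [0,0,0,2,-33,0,1],
    [0,0,0,2,-47,0,1],
    [0,0,0,2,-58,0,1],
    [0,0,0,2,-66,0,1]
  ]
}}

```text
clock: 22.45
tcp_pos: [0.5746, -0.319, 0.1146]
orientation: [2.327, 2.11, -0.001]
contact_force: [-0.5, -0.0, -1.8]
grip_width: 0.022
gripper_force: 108.0
```

{"method": "servo_tool", "body": {
  "commands": [
    [0,0,0,0,-5,0,1],
    [0,0,0,0,-8,0,1],
    [0,0,0,0,-9,0,1],
    [0,0,0,0,-9,0,1],
    [0,0,0,0,-9,0,1]
  ]
}}

```text
clock: 22.87
tcp_pos: [0.5753, -0.325, 0.1146]
orientation: [-2.324, -2.113, -0.001]
contact_force: [0.9, -0.7, -2.3]
grip_width: 0.0224
gripper_force: 108.0
```

```bash
python3 cov.py l; python3 fit.py l .106 586 -212
```

```text
22.8667 [ 575.3 -325.   114.6] yaw 84.54 xz 0.0006 yz -0.0 F [ 0.9 -0.7 -2.3] [ 0.23  0.59  0.27  1.7  -0.19  0.88  0.48]
expected cover [ 586.3 -210.5]
top 810 mean [ 0.5928 -0.2166  0.1064] slope [-0.38  0.03] zmed 0.1064 circle fit [ 584.8 -213.3] 2.5
scene 1184 mean [ 0.5877 -0.2143  0.1057] slope [ 0.11 -0.11] zmed 0.1058 circle fit [ 586.8 -212.7] 1.2
top centre [ 585.9 -213.3   49.1] 0.53 149
scene centre [ 587.4 -213.    49.1] 0.73 120
```

{"method": "servo_tool", "body": {
  "commands": [
    [0,0,0,0,0.4,-3,1],
    [0,0,0,0,0.8,-9,1],
    [0,0,0,0,0.8,-16,1],
    [0,0,0,0,0.8,-21,1],
    [0,0,0,0,0.8,-23,1]
  ]
}}

```text
clock: 23.38
tcp_pos: [0.5742, -0.3247, 0.09]
orientation: [-2.324, -2.111, 0.001]
contact_force: [0.5, 0.3, -3.0]
grip_width: 0.022
gripper_force: 108.0
```

{"method": "servo_tool", "body": {
  "commands": [
    [0,0,0,0,0,0,1],
    [0,0,0,0,0,0,1]
  ]
}}

```text
clock: 23.55
tcp_pos: [0.5749, -0.3252, 0.0913]
orientation: [-2.326, -2.112, 0.0]
contact_force: [0.7, -0.3, -2.6]
grip_width: 0.0223
gripper_force: 108.0
```

```bash
python3 cov.py m; python3 fit.py m .083 586 -212
python3 - <<'E'
from h import *
from scipy.optimize import least_squares
for n in("top","scene"):
    P=cloud(n,np.load(f"{n}_m.npy"));h=cv2.cvtColor(cv2.imread(f"pics/{n}_m.png"),cv2.COLOR_BGR2HSV).astype(int)
    a=P[(h[...,1]<60)&(P[...,2]>.0675)&(P[...,2]<.075)&(np.hypot(P[...,0]-.5865,P[...,1]+.2123)<.064)&(np.hypot(P[...,0]-.5865,P[...,1]+.2123)>.05)]*1000
    f=least_squares(lambda q:np.hypot(a[:,0]-q[0],a[:,1]-q[1])-58,[586,-212],loss="soft_l1",f_scale=2.)
    print(n,len(a),f.x.round(1),np.abs(f.fun).mean())
im=np.hstack([cv2.imread("pics/top_m.png")[120:240,370:500],cv2.imread("pics/scene_m.png")[210:330,200:330]])
cv2.imwrite("pics/m2.png",cv2.resize(im,None,fx=3,fy=3,interpolation=cv2.INTER_CUBIC))
E
```

```text
23.55 [ 574.9 -325.2   91.3] yaw 84.48 xz 0.0001 yz -0.0004 F [ 0.7 -0.3 -2.6] [ 0.24  0.61  0.26  1.72 -0.2   0.84  0.49]
expected cover [ 586.  -210.7]
top 638 mean [ 0.5958 -0.2178  0.0831] slope [ 0.09 -0.13] zmed 0.0831 circle fit [ 586.3 -215.2] 2.5
scene 1159 mean [ 0.588  -0.215   0.0827] slope [ 0.18 -0.36] zmed 0.0827 circle fit [ 586.1 -213.9] 1.4
top centre [ 585.5 -213.6   49.2] 0.54 146
scene centre [ 587.2 -213.9   49.7] 0.78 120
top 197 [ 585.9 -214.1] 1.3825237450996217
scene 99 [ 586.9 -212.3] 2.0160389329766146
```

View pics/m2.png

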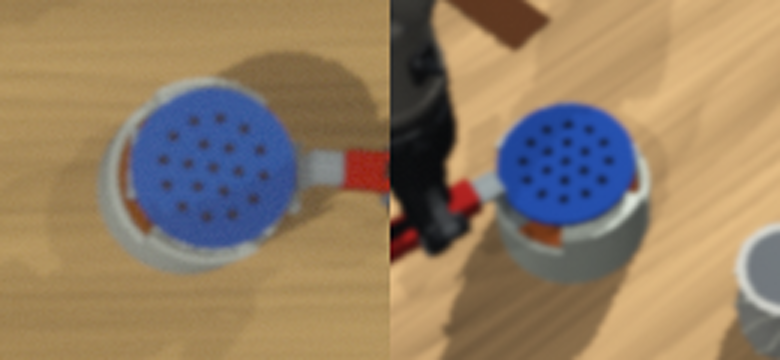

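The cover sits above the rim, centred to about 1 mm in both views, with the blade (325,168) in the slot direction. I'll lower it slowly.

{"method": "servo_tool", "body": {
  "commands": [
    [0,0,0,0.3,0.4,-1.5,1],
    [0,0,0,0.3,0.8,-3.5,1],
    [0,0,0,0.3,0.8,-5.5,1],
    [0,0,0,0.3,0.8,-7.5,1],
    [0,0,0,0.3,0.8,-9,1]
  ]
}}

```text
clock: 24.07
tcp_pos: [0.5752, -0.3243, 0.0823]
orientation: [-2.326, -2.112, 0.0]
contact_force: [0.3, -0.2, -2.6]
grip_width: 0.0221
gripper_force: 108.0
```

{"method": "servo_tool", "body": {
  "commands": [
    [0,0,0,0,0,-0.7,1],
    [0,0,0,0,0,-1.4,1],
    [0,0,0,0,0,-2.2,1],
    [0,0,0,0,0,-3,1],
    [0,0,0,0,0,-4,1]
  ]
}}

```text
clock: 24.48
tcp_pos: [0.5755, -0.3245, 0.0788]
orientation: [2.326, 2.112, 0.0]
contact_force: [-0.6, 0.2, -2.1]
grip_width: 0.0224
gripper_force: 108.1
```

```bash
python3 cov.py n; python3 fit.py n .071 586 -212
```

```text
24.4833 [ 575.5 -324.5   78.8] yaw 84.48 xz -0.0001 yz 0.0004 F [-0.6  0.2 -2.1] [ 0.24  0.63  0.25  1.72 -0.2   0.82  0.49]
expected cover [ 586.6 -210. ]
top 657 mean [ 0.5946 -0.2172  0.0732] slope [0.08 0.11] zmed 0.0732 circle fit [ 584.  -213.4] 2.1
scene 1148 mean [ 0.5873 -0.2139  0.0725] slope [ 0.17 -0.01] zmed 0.0724 circle fit [ 586.4 -213.3] 1.0
top centre [ 586.1 -213.2   49.4] 0.59 144
scene centre [ 585.7 -212.5   50.1] 0.83 120
```

{"method": "servo_tool", "body": {
  "commands": [
    [0,0,0,0,0,-1,1],
    [0,0,0,0,0,-2,1],
    [0,0,0,0,0,-3,1],
    [0,0,0,0,0,-3.5,1],
    [0,0,0,0,0,-3.5,1]
  ]
}}

```text
clock: 25.0
tcp_pos: [0.5752, -0.3243, 0.0749]
orientation: [-2.326, -2.112, 0.0]
contact_force: [0.3, 0.0, -1.5]
grip_width: 0.0225
gripper_force: 108.1
```

{"method": "servo_tool", "body": {
  "commands": [
    [0,0,0,-0.2,-2,0,1],
    [0,0,0,-0.5,-5,0,1],
    [0,0,0,-0.9,-9,0,1],
    [0,0,0,-1.3,-14,0,1],
    [0,0,0,-1.8,-19,0,1]
  ]
}}

```text
clock: 25.42
tcp_pos: [0.5734, -0.3442, 0.0752]
orientation: [2.326, 2.111, -0.0]
contact_force: [-0.4, -0.2, -1.9]
grip_width: 0.0221
gripper_force: 108.1
```

```bash
python3 cov.py o; python3 fit.py o .071 586 -212
```

```text
25.4167 [ 573.4 -344.2   75.2] yaw 84.46 xz -0.0003 yz 0.0001 F [-0.4 -0.2 -1.9] [ 0.27  0.65  0.25  1.7  -0.21  0.82  0.52]
expected cover [ 584.5 -229.7]
top 676 mean [ 0.592  -0.2164  0.0732] slope [-0.21  0.08] zmed 0.0732 circle fit [ 584.1 -211.5] 2.2
scene 1153 mean [ 0.5867 -0.2135  0.0725] slope [ 0.3  -0.12] zmed 0.0726 circle fit [ 585.9 -213.2] 0.7
top centre [ 586.1 -212.9   49.3] 0.58 144
scene centre [ 585.6 -212.6   50.1] 0.71 119
```

Cover seated, staying put while the blade slides free. I'll draw the blade fully out and lay the spatula down.

{"method": "servo_tool", "body": {
  "commands": [
    [0,0,0,-0.8,-8,0,1],
    [0,0,0,-1.5,-16,0,1],
    [0,0,0,-2.3,-24,0,1],
    [0,0,0,-3.1,-32,0,1],
    [0,0,0,-3.9,-40,0,1]
  ]
}}

```text
clock: 25.93
tcp_pos: [0.5693, -0.3846, 0.0751]
orientation: [2.326, 2.111, -0.0]
contact_force: [-0.4, -0.1, -1.6]
grip_width: 0.0226
gripper_force: 108.1
```

{"method": "servo_tool", "body": {
  "commands": [
    [0,0,0,-1,-10,0,1],
    [0,0,0,-1.9,-20,0,1],
    [0,0,0,-2.9,-30,0,1],
    [0,0,0,-3.9,-40,0,1],
    [0,0,0,-4.8,-50,0,1]
  ]
}}

```text
clock: 26.35
tcp_pos: [0.5646, -0.4346, 0.0751]
orientation: [-2.326, -2.112, 0.0]
contact_force: [0.6, -0.5, -2.1]
grip_width: 0.0224
gripper_force: 108.1
```

{"method": "servo_tool", "body": {
  "commands": [
    [0,0,0,-1,-10,0,1],
    [0,0,0,-1.9,-20,0,1],
    [0,0,0,-2.7,-28,0,1],
    [0,0,0,-3.3,-34,0,1],
    [0,0,0,-3.3,-34,0,1]
  ]
}}

```text
clock: 26.77
tcp_pos: [0.5607, -0.4694, 0.0751]
orientation: [2.327, 2.109, -0.002]
contact_force: [-0.9, 0.2, -1.1]
grip_width: 0.0223
gripper_force: 108.1
```

```bash
python3 cov.py p
python3 - <<'E'
from h import *
P=cloud("scene",np.load("scene_p.npy"));Q=cloud("top",np.load("top_p.npy"))
for C in(P,Q):
    m=(np.abs(C[...,0]-.56)<.08)&(C[...,1]<-.3)&(C[...,1]>-.55);z=C[m][:,2];print(m.sum(),np.histogram(z,bins=[-.02,-.005,.006,.02,.05,.065,.1,.3])[0], C[...,1][C[...,0]>.4].min() if 0 else "")
im=cv2.imread("pics/top_p.png");cv2.imwrite("pics/p2.png",im)
E
```

```text
26.7667 [ 560.7 -469.4   75.1] yaw 84.38 xz -0.0012 yz -0.0002 F [-0.9  0.2 -1.1] [ 0.45  0.73  0.25  1.53 -0.21  0.9   0.67]
expected cover [ 572. -355.]
top hidden 0
scene hidden 0
20561 [  56 5676    1    0  984  367 2031] 
11932 [  13 6540    3    0 1331  329 3371]
```

View pics/p2.png

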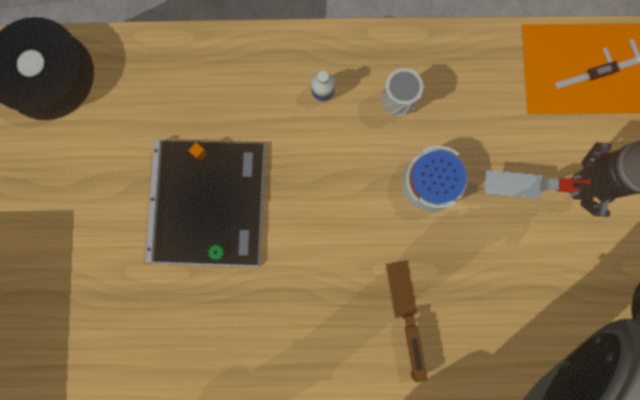

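The cover sits in the canister (437,178), the blade is clear of it (nose at x≈487), and the bystanders are unmoved. The bench below the spatula is free.

{"method": "servo_tool", "body": {
  "commands": [
    [0,0,0,0,0,-6,1],
    [0,0,0,0,0,-18,1],
    [0,0,0,0,0,-30,1],
    [0,0,0,0,0,-42,1],
    [0,0,0,0,0,-49,1]
  ]
}}

```text
clock: 27.28
tcp_pos: [0.5605, -0.466, 0.023]
orientation: [-2.323, -2.11, 0.001]
contact_force: [-0.5, 1.1, -2.2]
grip_width: 0.0222
gripper_force: 108.1
```

{"method": "servo_tool", "body": {
  "commands": [
    [0,0,0,0,0,-2,1],
    [0,0,0,0,0,-4,1],
    [0,0,0,0,0,-5.5,1],
    [0,0,0,0,0,-6.5,1],
    [0,0,0,0,0,-6.5,1]
  ]
}}

```text
clock: 27.7
tcp_pos: [0.5618, -0.4676, 0.0199]
orientation: [2.325, 2.111, 0.0]
contact_force: [0.1, 0.7, -1.5]
grip_width: 0.0222
gripper_force: 108.1
```

{"method": "servo_tool", "body": {
  "commands": [
    [0,0,0,0,0,-0.5,1],
    [0,0,0,0,0,-1,1],
    [0,0,0,0,0,-1.4,1],
    [0,0,0,0,0,-1.4,1]
  ]
}}

```text
clock: 28.03
tcp_pos: [0.5618, -0.4676, 0.0191]
orientation: [2.325, 2.111, 0.0]
contact_force: [-1.6, 1.7, 3.7]
grip_width: 0.0219
gripper_force: 109.0
```

{"method": "servo_tool", "body": {
  "commands": [
    [0,0,0,0,0,0,0.9],
    [0,0,0,0,0,0,0.75],
    [0,0,0,0,0,0,0.6],
    [0,0,0,0,0,0,0.4],
    [0,0,0,0,0,0,0.3]
  ],
  "force": 20
}}

```text
clock: 28.45
tcp_pos: [0.5616, -0.4674, 0.018]
orientation: [2.326, 2.112, 0.0]
contact_force: [0.3, -0.3, -0.1]
grip_width: 0.0574
gripper_force: 0.0
```

{"method": "servo_tool", "body": {
  "commands": [
    [0,0,0,0,0,0,0.1],
    [0,0,0,0,0,0,0],
    [0,0,0,0,0,0,0],
    [0,0,0,0,0,0,0],
    [0,0,0,0,0,0,0]
  ]
}}

```text
clock: 28.87
tcp_pos: [0.5615, -0.4674, 0.0181]
orientation: [-2.326, -2.112, 0.0]
contact_force: [-0.3, 0.5, -0.1]
grip_width: 0.0853
gripper_force: 0.0
```

{"method": "servo_tool", "body": {
  "commands": [
    [0,0,0,0,0,10,0],
    [0,0,0,0,0,30,0],
    [0,0,0,0,0,55,0],
    [0,0,0,0,0,80,0],
    [0,0,0,0,0,110,0]
  ]
}}

```text
clock: 29.28
tcp_pos: [0.561, -0.4669, 0.1291]
orientation: [-2.325, -2.111, 0.001]
contact_force: [1.1, 0.1, -0.2]
grip_width: 0.0851
gripper_force: 0.0
```

{"method": "servo_tool", "body": {
  "commands": [
    [0,0,0,0,0,30,0],
    [0,0,0,0,0,60,0],
    [0,0,0,-40,0,60,0],
    [0,0,0,-80,0,60,0],
    [0,0,0,-80,0,60,0]
  ]
}}

```text
clock: 29.7
tcp_pos: [0.4715, -0.4698, 0.1892]
orientation: [-2.332, -2.099, 0.007]
contact_force: [-1.6, -1.8, -0.7]
grip_width: 0.0854
gripper_force: 0.0
```

{"method": "servo_tool", "body": {
  "commands": [
    [0,0,0,0,0,0,0],
    [0,0,0,0,0,0,0],
    [0,0,0,0,0,0,0]
  ]
}}

```text
clock: 29.95
tcp_pos: [0.4832, -0.4669, 0.1887]
orientation: [2.323, 2.113, 0.002]
contact_force: [1.8, 0.3, -0.1]
grip_width: 0.0858
gripper_force: 0.0
```

```bash
python3 - <<'E'
from h import *
a=r.grab_frame("top");b=r.grab_frame("scene")
for n,(im,d) in(("top",a),("scene",b)):
    cv2.imwrite(f"pics/{n}_q.png",im);P=cloud(n,d);h=cv2.cvtColor(im,cv2.COLOR_BGR2HSV).astype(int)
    m=cv2.erode(((h[...,0]>105)&(h[...,0]<130)&(h[...,1]>150)&(np.hypot(P[...,0]-.586,P[...,1]+.212)<.07)).astype(np.uint8),np.ones((3,3)))>0
    p=P[m];A=np.c_[p[:,:2]-p.mean(0)[:2],np.ones(len(p))];print(n,len(p),p.mean(0).round(4),np.degrees(np.linalg.lstsq(A,p[:,2],rcond=None)[0][:2]).round(2))
cv2.imwrite("pics/q2.png",cv2.resize(np.hstack([a[0][120:260,360:620],b[0][180:320,130:390]]),None,fx=1.53,fy=1.53))
E
python3 fit.py q .071 586 -212
```

```text
top 702 [ 0.5851 -0.2186  0.0733] [-0.1   0.24]
scene 1112 [ 0.5866 -0.2132  0.0725] [-0.15  0.27]
top centre [ 586.1 -212.7   49.2] 0.57 145
scene centre [ 585.6 -212.4   50. ] 0.75 119
```

View pics/q2.png

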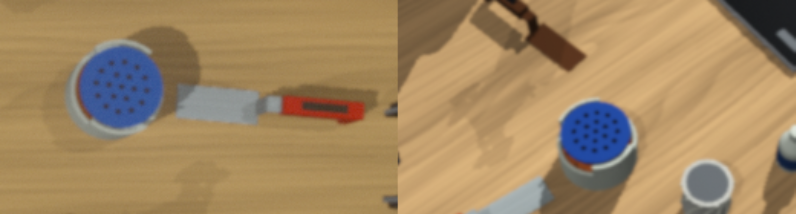

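The cover sits level inside the lip, and the spatula lies flat on the bench clear of the canister.

```bash
python3 -c "
from bench import r
print(r.hand_in())"
```

```text
the job is handed in; nothing more can be done
None
```

The job is handed in at about 30 s of the 72 s allowed: the cover sits level on the canister ledge inside the lip, the spatula lies flat on the bench, and the canister, the two prints, the bottle and the vase looked undisturbed in the camera views; I have not seen the verdict.

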